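Bring the TIG welding bench up for work: extraction on, set on, purge held

TASK

Get the TIG bench ready for welding with light fingertip pushes: first press the green start button of the fume extractor, then rock the orange power paddle on the TIG set's desk remote fully over to ON (the end with the white bar), and last press the blue purge button of the argon flow station and keep it held down; argon only flows once the set is on. Finish with your fingers still holding the blue button down. Leave the red stop button and the remote's white key alone, do not lift the remote or push it out of its place, and leave everything else on the bench where it lies.

Things in the scene. Friction and masses are not known exactly. Their poses are not given: they have to be found in the camera images.
- extractor_station: Fume extractor's start/stop station: grey box with a yellow cover, 95 (x) by 165 (y) by 64 mm high, fixed on the bench by magnet feet. Origin: centre of its underside on the bench. Axes: its z is up; the green start button lies 37 mm along its +y and the red stop mushroom 37 mm along its -y from the centre. May be turned on the bench by up to 20 degrees.
- start_top (a point): Centre of the top face of the green start button (round, 36 mm across, top 79 mm above the bench and 11 mm above its steel bezel). It is pressed straight down. The point moves with the button.
- start_button (a joint): Travel of the green start button in m: 0 released, 0.008 fully down. Spring return; it starts to move at 2 N, counts as pressed past 4 mm (4 N) and meets its stop at 8 mm (6 N).
- stop_top (a point): Centre of the top of the red stop mushroom (40 mm across, top 86 mm above the bench, 7 mm higher than the green button and 74 mm from it). Not to be pressed.
- stop_button (a joint): Travel of the red stop button in m, 0 released; same spring as the green one.
- remote: Loose wireless desk remote, blue, black top panel, 130 (x) by 200 (y) mm, panel 50 mm above the bench, rubber bumper bars at both y ends to 58 mm; about 0.95 kg, on rubber feet. Origin: centre of its underside, z up, turned up to 20 degrees. Orange paddle pivot at y +45 mm; white mode key (20 mm) at x -22, y -14; amps knob at x -22, y -62 (68 mm high); aerial 89 mm high at x +74, y +70.
- paddle_on (a point): The white bar on the ON half of the orange paddle, 22 mm from the pivot along the remote's +x. The paddle is a V-shaped rocker, 60 mm long (along x), 34 mm wide, pivot 57 mm above the bench. OFF: this end stands raised, the point 66 mm above the bench. ON: its half lies level at 57 mm, 3 mm proud of the bezel. Push straight down. The point moves with the paddle.
- paddle (a joint): Angle of the orange paddle in rad: 0 OFF (it starts within 0.04 of this), 0.4 fully ON (its stop). It has friction and stays where it is left; about 3 N at the white bar moves it.
- mode_key (a joint): Travel of the white mode key on the remote in m, 0 released, 0.005 fully down. Not to be pressed.
- argon_station: Argon flow station, fixed: aluminium base plate 120 (x) by 150 (y) by 8 mm, a valve block with the blue purge button, a clear upright flow tube (32 mm across, 170 mm high, at x +34, y +46 mm), a copper pipe behind it (x +44, y +74) and a gauge face up (54 mm high, at x +40, y -35). Origin: centre of its underside, z up. Turned on the bench by up to 20 degrees.
- purge_top (a point): Centre of the top of the blue purge button (40 mm across, top 82 mm above the bench, 12 mm above its bezel, at x -15, y -35 mm of the argon station). It is pressed straight down. The point moves with the button.
- purge_button (a joint): Travel of the blue purge button in m: 0 released, 0.008 fully down. Spring return; starts to move at 2 N, open past 4 mm (4 N), stop at 8 mm (6 N).
- leaf_large: Bystander: dark steel leaf lying flat, 130 by 38 by 5 mm. Origin: centre of its underside.
- leaf_small: Bystander: dark steel leaf lying flat, 108 by 32 by 5 mm. Origin: centre of its underside.
- wire_brush: Bystander: brush with a wooden handle, 200 mm long along its x, 42 mm wide, 20 mm high. Origin: centre of its underside.
- electrode_case: Bystander: red flat case for tungsten electrodes, 176 by 24 by 16 mm, long along its x. Origin: centre of its underside.
- magnet_square: Bystander: red and black arrow-shaped welding magnet lying flat, 96 by 96 by 18 mm. Origin: its middle, on the bench.
- tube_piece: Bystander: upright piece of steel tube, 60 mm across, 70 mm high. Origin: centre of its underside.
- gas_cup: Bystander: pinkish ceramic gas nozzle, 23 mm across and 46 mm high, standing on the argon station's base plate at its front left (x about -38, y about +45 mm of the station). Origin: centre of its underside.
- locking_clamp: Bystander: steel locking pliers with C jaws lying flat, about 235 by 95 by 18 mm. Origin: its middle, on the bench.
Not all that is in view belongs to the job. What is shaped like the remote but pink is not meant.

How it is judged:
On the way, in this order (a step that is already met when the one before it is completed fails the run):
1. the green start button is pressed (value of joint start_button above 0.004 m), for 0.05 s.
2. the orange paddle is fully over to ON (value of joint paddle above 0.34 rad), for 0.1 s.
3. the blue purge button is held down (value of joint purge_button above 0.004 m and contact force between the fingers and argon_station above 1 N), for 0.3 s.
At the end, for the whole second after the job is handed in: The fingers hold the blue purge button more than 4 mm down, with 1 to 35 N; the paddle stands past 0.34 rad (ON); green, red and white buttons are up and not touched; the remote stands level within 25 mm of where it was; every bystander is within 25 mm of where it was (all of step 3 and contact force between the fingers and argon_station below 35 N and value of joint paddle above 0.34 rad and value of joint each of start_button, stop_button, mode_key below 0.002 m and distance of each of remote, leaf_large, leaf_small, wire_brush, electrode_case, magnet_square, tube_piece, gas_cup, locking_clamp from where it was at the start of the episode below 0.025 m and angle between remote's own z axis and vertical below 0.1 rad and linear speed of remote below 0.02 m/s and contact force between the fingers and remote below 0.1 N and contact force between the fingers and extractor_station below 0.1 N); the arm keeps its last pose, push and grip.
It fails at once if the red stop button or the white mode key is pressed (3 mm or more) (value of joint any of stop_button, mode_key above 0.003 m).
It fails at once if argon is asked for before the set is on (value of joint purge_button above 0.004 m and value of joint paddle below 0.3 rad).
It fails at once if a control is pushed hard (more than 35 N on one of the three units) (contact force between the fingers and extractor_station above 35 N or contact force between the fingers and remote above 35 N or contact force between the fingers and argon_station above 35 N).
It fails at once if the remote is lifted, tipped or pushed more than 25 mm from its place (distance of remote from where it was at the start of the episode above 0.025 m or height (world z) of remote above 0.008 m or angle between remote's own z axis and vertical above 0.12 rad).
It fails at once if a bystander is moved more than 25 mm or lifted (distance of any of leaf_large, leaf_small, wire_brush, electrode_case, magnet_square, tube_piece, gas_cup, locking_clamp from where it was at the start of the episode above 0.025 m).
It also fails if it takes over 58 s, if anything falls off the work surface, if the arm or the gripper's body presses on something with over 40 N, if the wrist force passes 120 N, or if a joint passes its speed limit or range.

ROBOT

A 6-joint arm with a two-finger parallel gripper is mounted at the origin on the work surface. World frame = base frame: x ahead of the robot, y to its left, z up, the work surface at z = 0. Lengths are in m, angles in rad, forces in N, time in s.
With the tool pointing down it reaches from about 0.35 to 0.975 m from the base axis. Payload 4.9 kg.
Tool frame: the origin (TCP) lies on the centre line of the jaws, within the pads' length; the fingertips stand 19 mm ahead of it and the grasp point (between the pads) is the TCP; x points along the fingers, y is the direction in which the jaws open and shut, and the axes are right-handed (so a half turn about x gives the same grasp; the last joint's range is limited). The gripper opens to 85 mm and grips with 20 to 120 N. Pads are 22 mm wide; open, the fingers measure 114 mm over their backs; the gripper's body (76 mm by 85 mm) begins 54 mm behind the grasp point. The pads swing forward as they close: fully open they stand 13 mm farther back than shut.
Start: joints at [1.181, 0.053, 1.613, -0, 1.476, -0.119], TCP at [0.167, 0.602, 0.25] pointing down, gripper open.
Joint ranges: [-3.01, 3.01], [-1.01, 2.22], [0.06, 2.58], [-1.02, 4.17], [0.09, 2.62], [-3.14, 3.14]. Speed limits (rad/s): [2.57, 2.57, 3.14, 3.14, 3.14, 3.14].

INTERFACE

Orientations are given as a unit quaternion [w, x, y, z].
In Python, from bench import get_state, snapshot, finish_job gives the robot as it stands.
- The arm moves only by the tool carry_out, never from a script. Its argument "targets" is a list that holds one entry, the list of rows, each a list of 7 numbers: the shift along the tool's x, y, z normalised to -1 to 1, where 1 is 0.02 m, then the turn, a rotation vector about the tool's x, y, z normalised to -1 to 1, where 1 is 30 degrees, then the closure, from -1 (fully open) to 1 (shut). In form: [[[tx, ty, tz, wx, wy, wz, jaw], ...]]. A call has 1 to 8 rows; each row shifts and turns the commanded pose from where the row before left it, along the tool's axes as they then stand; what a row does not reach is not made up. A row lasts 1/12 s, in which the tool goes at most 41.7 mm and 7.16 degrees, less where a joint would pass 70% of its speed; a pose out of reach is approached as far as the arm can. A call with a number of a shift or a turn outside -1 to 1 is refused whole. A call with a gripper value outside its range is refused whole. The fingers move at their own pace and stop on an object; "squeeze" is the grip in N (left out, the last holds). Time passes only in rows, so rows that do not move let the fingers close. It gives the time, the measured TCP pose, the force and the opening at its end, in the units of the state.
- get_state(): the state, without advancing time (a new reading comes with each control period).
- snapshot(name): name is "scene" or "top" or "wrist"; returns a dict with "img" (384x512x3 uint8, red, green, blue), "z_map" (384x512 float32, m along the optical axis (not along the pixel's ray), 0 where there is no reading), "fov_y" (degrees; the focal length in pixels is half the picture's height over the tangent of half this angle, whatever the lens; pixels are square), "cx", "cy" (the principal point, pixels), "R" (3x3) and "t" (3): a world point X has camera coordinates R X + t. Camera axes: x right, y down, z forward; pixel columns grow to the right and rows downward; lengths in m; the calibration is good to about 2 mm. A picture is of the moment at which its call begins.
- finish_job(): hands the job in, once; it reports no verdict.
The state is a dict: "clock": time; "joint_pos": joint angles; "qd": joint speeds; "tau": joint torques, N m; "tool_pos": TCP position; "tcp_rot": TCP orientation; "force": force on the tool from outside, world axes, zero at the start; "ft_torque": the same for the moment, N m; "width": opening from 0.0 (shut) to 1.0 (fully open).
Only numpy, scipy, OpenCV 4.12 (cv2) and the standard library are available. Lean on these libraries where they do the work, as an engineer would, in place of code of your own. Each camera call takes 0.05 s, during which the arm holds its last target. There are 200 camera calls.

## Working session

There is one attempt and no reset: what is moved stays moved. The work goes in short steps, Python scripts to look and compute and a tool call to move; the robot and the scene stay as the last step left them, time stands still between calls to the robot, and variables do not carry over. Pictures are saved under pics/ and viewed, about 8 in all and at most 12, crops included, and the job is handed in when it is done.

Besides the shell and the picture viewer there is one more tool, called after ">>>" by a JSON object that holds its "method" and its "body", one argument or row to a line. carry_out: Moves the arm, as the interface text tells. Its arguments: {"type":"object","properties":{"targets":{"type":"array","items":{"type":"array","items":{"type":"array","items":{"type":"number","minimum":-1,"maximum":1}}}},"squeeze":{"type":"number"}},"required":["targets"]}

```bash
mkdir -p pics; ls; cat > h.py <<'E'
import numpy as np, cv2
from bench import get_state, snapshot, finish_job
def cam(s):
    f=192/np.tan(np.radians(s["fov_y"])/2); return f,s["cx"],s["cy"],np.array(s["R"]),np.array(s["t"])
def cloud(s):
    f,cx,cy,R,t=cam(s); v,u=np.mgrid[:384,:512]; z=s["z_map"]
    P=np.stack([(u-cx)/f*z,(v-cy)/f*z,z],-1); return (P-t)@R
def ray(s,u,v,h):
    f,cx,cy,R,t=cam(s); d=R.T@np.array([(u-cx)/f,(v-cy)/f,1]); o=-R.T@t
    return o+d*(h-o[2])/d[2]
E
python3 - <<'E'
from h import *
import pickle
a=snapshot("top");b=snapshot("scene");pickle.dump((a,b),open("s.pkl","wb"))
cv2.imwrite("pics/top.png",cv2.resize(a["img"][:,:,::-1],(800,600)))
cv2.imwrite("pics/scene.png",cv2.resize(b["img"][:,:,::-1],(800,600)))
st=get_state();print(st)
for s in(a,b):print(s["fov_y"],-np.array(s["R"]).T@np.array(s["t"]),s["R"])
E
```

```text
pics
{'clock': 0.1, 'joint_pos': array([ 1.18100607e+00,  5.33034290e-02,  1.61417957e+00, -5.45397881e-06,
        1.47602937e+00, -1.19011990e-01]), 'qd': array([ 0.00023157, -0.00086548, -0.00289864,  0.00024374, -0.00146823,
        0.00058941]), 'tau': array([ 1.18274302e-04, -3.94905460e+01, -3.71362031e+01, -9.49013088e-05,
        3.99417986e-03,  1.60332888e-05]), 'tool_pos': array([0.16697534, 0.60171647, 0.24916447]), 'tcp_rot': array([ 0.70046671,  0.09478478,  0.70080462, -0.0960995 ]), 'force': array([ 0.49345057, -1.50993754,  0.24444389]), 'ft_torque': array([-0.01293879,  0.01199259, -0.00467424]), 'width': 1.0045694419290447}
52.816524116429726 [ 0.37005337 -0.04786279  1.07516237] [[ 0.02523177 -0.99952537  0.01767483]
 [-0.99235676 -0.02717937 -0.12037165]
 [ 0.12079491 -0.01450254 -0.99257154]]
57.977475759123784 [1.09217555 0.14343133 0.92446741] [[-0.33022063  0.94389612  0.00380204]
 [ 0.73426704  0.25940916 -0.62734266]
 [-0.59313258 -0.20436977 -0.77873406]]
```

View pics/top.png

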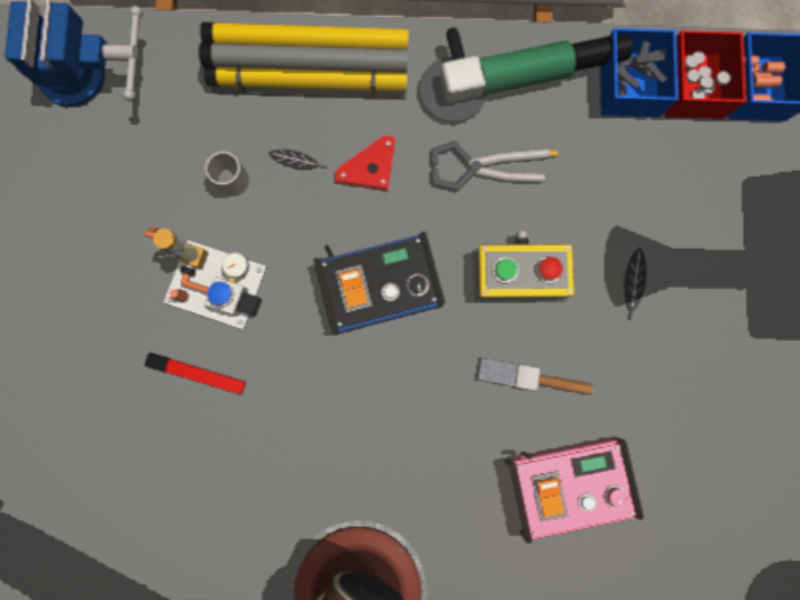

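View pics/scene.png

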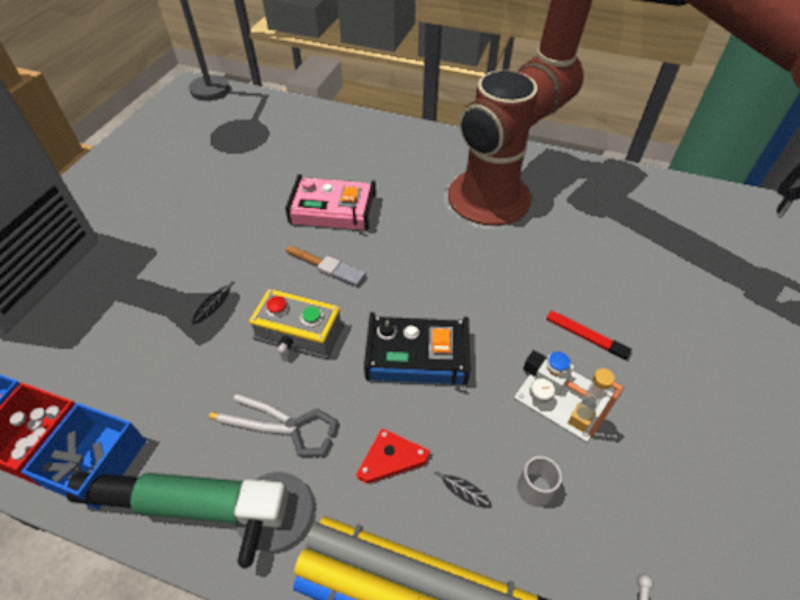

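The top view shows (800x600 scale) the green button at (506,269), red at (551,268), the black remote's paddle at (352,288) with its white bar at (348,273), white key at (390,292), and the blue purge button at (219,293). The scene view agrees. The pink remote is a decoy. Next I measure.

```bash
python3 - <<'E'
from h import *
import pickle
a,b=pickle.load(open("s.pkl","rb"))
def blob(s,name,lo,hi,c,h,r=14):
    hsv=cv2.cvtColor(s["img"],cv2.COLOR_RGB2HSV); m=cv2.inRange(hsv,lo,hi)
    w=np.zeros_like(m); cv2.circle(w,(int(c[0]*.64),int(c[1]*.64)),r,255,-1); m&=w
    vs,us=np.nonzero(m); P=cloud(s)[m>0]; P=P[P[:,2]>.02]
    u,v=us.mean(),vs.mean()
    print(name,len(us),"ray",ray(s,u,v,h).round(4),"cloud med",np.median(P,0).round(4),"ztop",np.percentile(P[:,2],90).round(3))
    return m
for s,pts in((a,[(506,269),(551,268),(352,288),(349,272),(390,292),(219,293)]),(b,[(312,314),(276,304),(441,342),(443,330),(411,331),(560,361)])):
    blob(s,"green",(45,100,60),(80,255,255),pts[0],.079)
    blob(s,"red",(0,150,80),(8,255,255),pts[1],.086)
    blob(s,"orange",(8,150,120),(20,255,255),pts[2],.058,24)
    blob(s,"bar",(0,0,150),(179,90,255),pts[3],.066,9)
    blob(s,"key",(0,0,150),(179,60,255),pts[4],.054,9)
    blob(s,"blue",(105,130,80),(125,255,255),pts[5],.082)
E
```

```text
green 127 ray [ 0.5453 -0.2356  0.079 ] cloud med [ 0.5449 -0.2359  0.0801] ztop 0.082
red 160 ray [ 0.5471 -0.3086  0.086 ] cloud med [ 0.5476 -0.3082  0.0857] ztop 0.089
orange 239 ray [0.5053 0.0199 0.058 ] cloud med [0.5058 0.0196 0.0589] ztop 0.065
bar 36 ray [0.5298 0.0265 0.066 ] cloud med [0.5286 0.0261 0.0659] ztop 0.068
key 93 ray [ 0.504  -0.0424  0.054 ] cloud med [ 0.5035 -0.0415  0.0553] ztop 0.061
blue 164 ray [0.4902 0.2398 0.082 ] cloud med [0.4909 0.2396 0.0815] ztop 0.084
green 85 ray [ 0.5483 -0.2355  0.079 ] cloud med [ 0.5489 -0.2347  0.0803] ztop 0.083
red 99 ray [ 0.5541 -0.3072  0.086 ] cloud med [ 0.554  -0.3075  0.0859] ztop 0.088
orange 139 ray [0.5076 0.019  0.058 ] cloud med [0.506  0.0186 0.0587] ztop 0.066
bar 6 ray [0.4938 0.02   0.066 ] cloud med [0.4827 0.0271 0.0566] ztop 0.058
key 63 ray [ 0.5071 -0.0428  0.054 ] cloud med [ 0.5089 -0.0422  0.0558] ztop 0.061
blue 125 ray [0.4963 0.2395 0.082 ] cloud med [0.4966 0.2396 0.0814] ztop 0.084
```

```bash
cat >> h.py <<'E'
from scipy.spatial.transform import Rotation as Ro
def go(*p):
    s=get_state();q=np.array(s["tcp_rot"]);R=Ro.from_quat(q,scalar_first=True).as_matrix()
    print("t",round(s["clock"],2),"pos",s["tool_pos"].round(4),"F",s["force"].round(1),"w",round(s["width"],2))
    print("R",R.round(3).tolist())
    print("shift units",(R.T@(np.array(p)-s["tool_pos"])/.02).round(2))
E
python3 -c "
from h import *
go(.546,-.2355,.25)"
```

```text
t 0.1 pos [0.167  0.6017 0.2492] F [ 0.5 -1.5  0.2] w 1.0
R [[-0.001, 0.267, 0.964], [-0.002, 0.964, -0.267], [-1.0, -0.002, -0.0]]
shift units [ 2.000e-02 -3.527e+01  2.946e+01]
```

>>> {"method": "carry_out", "body": {
  "targets": [
    [[0, -0.98, 0.82, 0, 0, 0, 1], [0, -0.98, 0.82, 0, 0, 0, 1], [0, -0.98, 0.82, 0, 0, 0, 1], [0, -0.98, 0.82, 0, 0, 0, 1], [0, -0.98, 0.82, 0, 0, 0, 1], [0, -0.98, 0.82, 0, 0, 0, 1], [0, -0.98, 0.82, 0, 0, 0, 1], [0, -0.98, 0.82, 0, 0, 0, 1]]
  ],
  "squeeze": 40
}}

```text
clock: 0.77
tool_pos: [0.2517, 0.4146, 0.2497]
tcp_rot: [0.7, 0.095, 0.701, -0.096]
force: [0.6, -0.1, -0.1]
width: -0.005
```

>>> {"method": "carry_out", "body": {
  "targets": [
    [[0, -0.98, 0.82, 0, 0, 0, 1], [0, -0.98, 0.82, 0, 0, 0, 1], [0, -0.98, 0.82, 0, 0, 0, 1], [0, -0.98, 0.82, 0, 0, 0, 1], [0, -0.98, 0.82, 0, 0, 0, 1], [0, -0.98, 0.82, 0, 0, 0, 1], [0, -0.98, 0.82, 0, 0, 0, 1], [0, -0.98, 0.82, 0, 0, 0, 1]]
  ]
}}

```text
clock: 1.43
tool_pos: [0.3361, 0.2286, 0.2498]
tcp_rot: [0.701, 0.095, 0.701, -0.095]
force: [-0.3, 0.3, 0.8]
width: 0.001
```

>>> {"method": "carry_out", "body": {
  "targets": [
    [[0, -0.98, 0.82, 0, 0, 0, 1], [0, -0.98, 0.82, 0, 0, 0, 1], [0, -0.98, 0.82, 0, 0, 0, 1], [0, -0.98, 0.82, 0, 0, 0, 1], [0, -0.98, 0.82, 0, 0, 0, 1], [0, -0.98, 0.82, 0, 0, 0, 1], [0, -0.98, 0.82, 0, 0, 0, 1], [0, -0.98, 0.82, 0, 0, 0, 1]]
  ]
}}

```text
clock: 2.1
tool_pos: [0.4206, 0.0424, 0.2499]
tcp_rot: [0.7, 0.096, 0.701, -0.096]
force: [0.5, 0.3, -0.5]
width: -0.002
```

>>> {"method": "carry_out", "body": {
  "targets": [
    [[0, -0.98, 0.82, 0, 0, 0, 1], [0, -0.98, 0.82, 0, 0, 0, 1], [0, -0.98, 0.82, 0, 0, 0, 1], [0, -0.98, 0.82, 0, 0, 0, 1], [0, -0.98, 0.82, 0, 0, 0, 1], [0, -0.98, 0.82, 0, 0, 0, 1], [0, -0.98, 0.82, 0, 0, 0, 1], [0, -0.98, 0.82, 0, 0, 0, 1]]
  ]
}}

```text
clock: 2.77
tool_pos: [0.5052, -0.1437, 0.2497]
tcp_rot: [0.7, 0.096, 0.701, -0.095]
force: [-0.5, 0.6, 1.3]
width: -0.001
```

>>> {"method": "carry_out", "body": {
  "targets": [
    [[0, -0.98, 0.82, 0, 0, 0, 1], [0, -0.98, 0.82, 0, 0, 0, 1], [0, -0.98, 0.82, 0, 0, 0, 1], [0, -0.98, 0.82, 0, 0, 0, 1], [0, 0, 0, 0, 0, 0, 1], [0, 0, 0, 0, 0, 0, 1]]
  ]
}}

```text
clock: 3.27
tool_pos: [0.5471, -0.2363, 0.2494]
tcp_rot: [0.7, 0.096, 0.701, -0.096]
force: [0.2, 0.4, 0.0]
width: 0.002
```

```bash
python3 -c "
from h import *
go(.546,-.2355,.15)
s=snapshot('wrist');print(-s['R'].T@s['t']);cv2.imwrite('pics/w1.png',s['img'][:,:,::-1])
hsv=cv2.cvtColor(s['img'],cv2.COLOR_RGB2HSV);m=cv2.inRange(hsv,(45,100,60),(80,255,255))
n,l,st,c=cv2.connectedComponentsWithStats(m);
for i in range(1,n):
  if st[i,4]>200: print(st[i],c[i],ray(s,*c[i],.079))
"
```

```text
t 3.27 pos [ 0.5471 -0.2363  0.2494] F [0.2 0.4 0. ] w 0.0
R [[-0.002, 0.269, 0.963], [0.001, 0.963, -0.269], [-1.0, 0.001, -0.002]]
shift units [ 4.97  0.02 -0.06]
[ 0.48484574 -0.21870029  0.37283395]
[405 125  43  34 729] [426.40603567 141.36076818] [ 0.56100356 -0.06170698  0.079     ]
[233 158  35  33 894] [249.86689038 174.03803132] [ 0.54604758 -0.23435895  0.079     ]
```

View pics/w1.png

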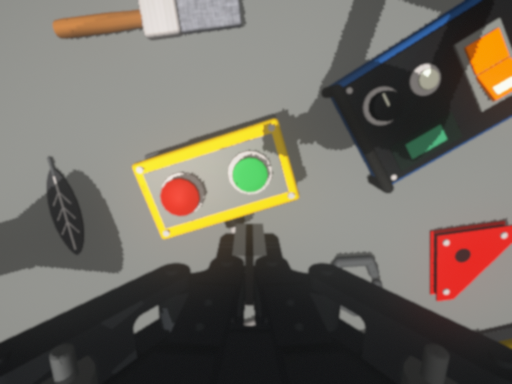

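The wrist view shows the fingers right over the green button at (250,174), with red clear at (180,196). I lower now.

>>> {"method": "carry_out", "body": {
  "targets": [
    [[1, 0, 0, 0, 0, 0, 1], [1, 0.05, 0, 0, 0, 0, 1], [1, 0, 0, 0, 0, 0, 1], [1, 0, 0, 0, 0, 0, 1], [1, 0, 0, 0, 0, 0, 1], [1, 0, 0, 0, 0, 0, 1], [1, 0, 0, 0, 0, 0, 1], [0, 0, 0, 0, 0, 0, 1]]
  ]
}}

```text
clock: 3.98
tool_pos: [0.5444, -0.2317, 0.1054]
tcp_rot: [0.698, 0.096, 0.704, -0.094]
force: [-0.7, -0.2, -1.0]
width: 0.001
```

>>> {"method": "carry_out", "body": {
  "targets": [
    [[0.2, 0, 0, 0, 0, 0, 1], [0.15, 0, 0, 0, 0, 0, 1], [0.1, 0, 0, 0, 0, 0, 1], [0.1, 0, 0, 0, 0, 0, 1], [0, 0, 0, 0, 0, 0, 1]]
  ]
}}

```text
clock: 4.4
tool_pos: [0.5479, -0.2348, 0.1]
tcp_rot: [0.701, 0.095, 0.7, -0.096]
force: [0.0, 0.4, -0.7]
width: 0.001
```

>>> {"method": "carry_out", "body": {
  "targets": [
    [[0.1, 0, 0, 0, 0, 0, 1], [0.1, 0, 0, 0, 0, 0, 1], [0, 0, 0, 0, 0, 0, 1]]
  ]
}}

```text
clock: 4.65
tool_pos: [0.5481, -0.235, 0.0959]
tcp_rot: [0.701, 0.095, 0.7, -0.096]
force: [-0.4, -0.1, 2.4]
width: -0.002
```

>>> {"method": "carry_out", "body": {
  "targets": [
    [[0.1, 0, 0, 0, 0, 0, 1], [0, 0, 0, 0, 0, 0, 1]]
  ]
}}

```text
clock: 4.82
tool_pos: [0.5481, -0.235, 0.0938]
tcp_rot: [0.701, 0.095, 0.7, -0.096]
force: [0.1, 0.2, 3.1]
width: 0.001
```

>>> {"method": "carry_out", "body": {
  "targets": [
    [[0.1, 0, 0, 0, 0, 0, 1], [0.1, 0, 0, 0, 0, 0, 1], [0, 0, 0, 0, 0, 0, 1], [0, 0, 0, 0, 0, 0, 1]]
  ]
}}

```text
clock: 5.15
tool_pos: [0.5481, -0.235, 0.0901]
tcp_rot: [0.701, 0.095, 0.7, -0.096]
force: [1.0, -0.6, 5.0]
width: -0.001
```

Pressed: 5 N means about 6 mm of travel. Now I retreat and move to the paddle.

>>> {"method": "carry_out", "body": {
  "targets": [
    [[-1, 0, 0, 0, 0, 0, 1], [-1, 0, 0, 0, 0, 0, 1], [-1, 0, 0, 0, 0, 0, 1], [-1, 0, 0, 0, 0, 0, 1], [-1, 0, 0, 0, 0, 0, 1], [0, 0, 0, 0, 0, 0, 1]]
  ]
}}

```text
clock: 5.65
tool_pos: [0.5492, -0.2356, 0.1933]
tcp_rot: [0.703, 0.095, 0.699, -0.096]
force: [0.8, 0.3, 0.0]
width: -0.0
```

```bash
python3 -c "
from h import *
go(.529,.026,.19)
"
```

```text
t 5.65 pos [ 0.5492 -0.2356  0.1933] F [0.8 0.3 0. ] w -0.0
R [[0.005, 0.267, 0.964], [-0.003, 0.964, -0.267], [-1.0, -0.002, 0.006]]
shift units [ 0.12 12.33 -4.47]
```

>>> {"method": "carry_out", "body": {
  "targets": [
    [[0, 0.95, -0.34, 0, 0, 0, 1], [0, 0.95, -0.34, 0, 0, 0, 1], [0, 0.95, -0.34, 0, 0, 0, 1], [0, 0.95, -0.34, 0, 0, 0, 1], [0, 0.95, -0.34, 0, 0, 0, 1], [0, 0.95, -0.34, 0, 0, 0, 1], [0, 0.95, -0.34, 0, 0, 0, 1], [0, 0.95, -0.34, 0, 0, 0, 1]]
  ]
}}

```text
clock: 6.32
tool_pos: [0.5347, -0.0725, 0.1871]
tcp_rot: [0.7, 0.096, 0.702, -0.095]
force: [0.2, -0.1, -0.2]
width: 0.004
```

>>> {"method": "carry_out", "body": {
  "targets": [
    [[0, 0.95, -0.34, 0, 0, 0, 1], [0, 0.95, -0.34, 0, 0, 0, 1], [0, 0.95, -0.34, 0, 0, 0, 1], [0, 0.95, -0.34, 0, 0, 0, 1], [0, 0.95, -0.34, 0, 0, 0, 1], [0, 0, 0, 0, 0, 0, 1], [0, 0, 0, 0, 0, 0, 1]]
  ]
}}

```text
clock: 6.9
tool_pos: [0.5276, 0.0276, 0.1875]
tcp_rot: [0.7, 0.095, 0.702, -0.095]
force: [-0.6, -0.1, -0.2]
width: -0.003
```

```bash
python3 -c "
from h import *
go(.529,.026,.11)
s=snapshot('wrist');cv2.imwrite('pics/w2.png',s['img'][:,:,::-1])
"
```

```text
t 6.9 pos [0.5276 0.0276 0.1875] F [-0.6 -0.1 -0.2] w -0.0
R [[-0.003, 0.266, 0.964], [-0.0, 0.964, -0.266], [-1.0, -0.001, -0.002]]
shift units [ 3.88 -0.05  0.1 ]
```

View pics/w2.png

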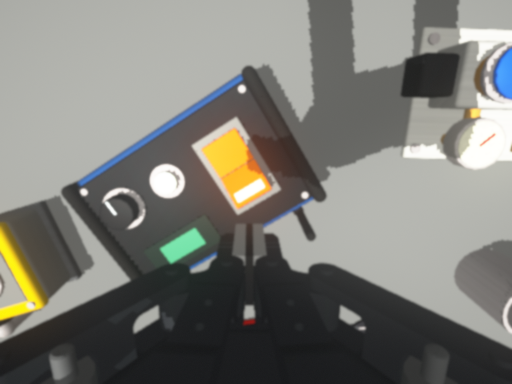

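The wrist view shows the white bar at about (251,188), straight ahead of the fingers, with the aerial at (307,222). I check the bar position by ray.

```bash
python3 -c "
from h import *
s=snapshot('wrist');print(ray(s,251,188,.066)); print(ray(s,167,182,.054))
hsv=cv2.cvtColor(s['img'],cv2.COLOR_RGB2HSV);m=cv2.inRange(hsv,(8,150,120),(20,255,255));m[:,:180]=0;m[:,300:]=0;m[220:]=0
v,u=np.nonzero(m);print(ray(s,u.mean(),v.mean(),.058), u.mean(),v.mean());print(cloud(s)[188,251])
"
```

```text
[0.5283527  0.02895168 0.066     ]
[ 0.50655313 -0.04112924  0.054     ]
[0.51460825 0.02914107 0.058     ] 246.86513157894737 170.51973684210526
[0.52846745 0.02892314 0.06555144]
```

>>> {"method": "carry_out", "body": {
  "targets": [
    [[1, 0, 0, 0, 0, 0, 1], [1, 0.05, 0.05, 0, 0, 0, 1], [1, 0, 0, 0, 0, 0, 1], [1, 0, 0, 0, 0, 0, 1], [0.5, 0, 0, 0, 0, 0, 1], [0, 0, 0, 0, 0, 0, 1], [0, 0, 0, 0, 0, 0, 1]]
  ]
}}

```text
clock: 7.58
tool_pos: [0.5295, 0.0271, 0.099]
tcp_rot: [0.7, 0.096, 0.701, -0.096]
force: [0.5, -0.0, 0.6]
width: -0.0
```

>>> {"method": "carry_out", "body": {
  "targets": [
    [[0.1, 0, 0, 0, 0, 0, 1], [0.1, 0, 0, 0, 0, 0, 1], [0.1, 0, 0, 0, 0, 0, 1], [0.1, 0, 0, 0, 0, 0, 1], [0, 0, 0, 0, 0, 0, 1], [0, 0, 0, 0, 0, 0, 1]]
  ]
}}

```text
clock: 8.08
tool_pos: [0.5297, 0.0277, 0.0913]
tcp_rot: [0.701, 0.095, 0.701, -0.095]
force: [0.2, -0.6, -0.1]
width: 0.0
```

>>> {"method": "carry_out", "body": {
  "targets": [
    [[0.1, 0, 0, 0, 0, 0, 1], [0.1, 0, 0, 0, 0, 0, 1], [0.1, 0, 0, 0, 0, 0, 1], [0.1, 0, 0, 0, 0, 0, 1], [0, 0, 0, 0, 0, 0, 1], [0, 0, 0, 0, 0, 0, 1]]
  ]
}}

```text
clock: 8.58
tool_pos: [0.5303, 0.0277, 0.0837]
tcp_rot: [0.701, 0.095, 0.7, -0.095]
force: [1.7, 0.1, 3.2]
width: 0.0
```

>>> {"method": "carry_out", "body": {
  "targets": [
    [[0.1, 0, 0, 0, 0, 0, 1], [0.1, 0, 0, 0, 0, 0, 1], [0, 0, 0, 0, 0, 0, 1], [0, 0, 0, 0, 0, 0, 1]]
  ]
}}

```text
clock: 8.92
tool_pos: [0.5295, 0.0276, 0.079]
tcp_rot: [0.7, 0.095, 0.701, -0.096]
force: [0.9, -0.2, 1.7]
width: -0.007
```

>>> {"method": "carry_out", "body": {
  "targets": [
    [[0.1, 0, 0, 0, 0, 0, 1], [0.05, 0, 0, 0, 0, 0, 1], [0, 0, 0, 0, 0, 0, 1], [0, 0, 0, 0, 0, 0, 1]]
  ]
}}

```text
clock: 9.25
tool_pos: [0.5294, 0.0276, 0.076]
tcp_rot: [0.7, 0.095, 0.701, -0.096]
force: [0.6, -0.8, 1.4]
width: 0.0
```

>>> {"method": "carry_out", "body": {
  "targets": [
    [[0.05, 0, 0, 0, 0, 0, 1], [0, 0, 0, 0, 0, 0, 1]]
  ]
}}

```text
clock: 9.42
tool_pos: [0.5295, 0.0276, 0.0759]
tcp_rot: [0.7, 0.095, 0.701, -0.096]
force: [-2.1, 0.8, 7.1]
width: 0.003
```

>>> {"method": "carry_out", "body": {
  "targets": [
    [[0.05, 0, 0, 0, 0, 0, 1], [0, 0, 0, 0, 0, 0, 1], [0, 0, 0, 0, 0, 0, 1]]
  ]
}}

```text
clock: 9.67
tool_pos: [0.5296, 0.0276, 0.0758]
tcp_rot: [0.7, 0.095, 0.701, -0.096]
force: [-4.7, 0.3, 13.3]
width: -0.001
```

At its stop: 13 N with no further travel. I retreat and move toward the blue button at safe height.

>>> {"method": "carry_out", "body": {
  "targets": [
    [[-1, 0, 0, 0, 0, 0, 1], [-1, 0, 0, 0, 0, 0, 1], [-1, 0, 0, 0, 0, 0, 1], [-1, 0, 0, 0, 0, 0, 1], [-1, 0, 0, 0, 0, 0, 1], [-1, 0, 0, 0, 0, 0, 1], [-1, 0, 0, 0, 0, 0, 1], [-1, 0, 0, 0, 0, 0, 1]]
  ]
}}

```text
clock: 10.33
tool_pos: [0.5285, 0.0277, 0.2339]
tcp_rot: [0.699, 0.095, 0.702, -0.096]
force: [0.1, 0.6, -0.3]
width: -0.004
```

```bash
python3 -c "
from h import *
go(.492,.24,.23)
s=snapshot('wrist');cv2.imwrite('pics/w3.png',s['img'][:,:,::-1])
"
```

```text
t 10.33 pos [0.5285 0.0277 0.2339] F [ 0.1  0.6 -0.3] w -0.0
R [[-0.003, 0.268, 0.964], [0.0, 0.964, -0.268], [-1.0, -0.001, -0.003]]
shift units [ 0.2   9.74 -4.6 ]
```

View pics/w3.png

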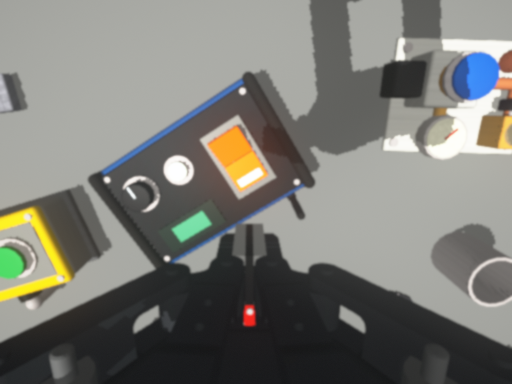

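The remote stands in place, with the bar at (250,178) and blue at (475,75). I check the paddle's tilt by depth and re-measure blue.

```bash
python3 -c "
from h import *
s=snapshot('wrist');C=cloud(s)
for u,v in((250,178),(243,165),(238,155),(230,140),(222,132)):print(np.median(C[v-1:v+2,u-1:u+2].reshape(-1,3),0).round(4))
hsv=cv2.cvtColor(s['img'],cv2.COLOR_RGB2HSV);m=cv2.inRange(hsv,(105,130,80),(125,255,255));m[:,:440]=0;m[110:]=0
v,u=np.nonzero(m);print('blue',u.mean(),v.mean(),ray(s,u.mean(),v.mean(),.082),np.median(C[m>0],0))
"
```

```text
[0.5376 0.0275 0.0563]
[0.5224 0.0242 0.0563]
[0.5109 0.0222 0.0569]
[0.4937 0.0193 0.0634]
[0.484  0.0144 0.0678]
blue 471.5503483217226 71.9563014566181 [0.49212595 0.23952099 0.082     ] [0.49207562 0.23998962 0.08105126]
```

>>> {"method": "carry_out", "body": {
  "targets": [
    [[0, 0.97, -0.46, 0, 0, 0, 1], [0, 0.97, -0.46, 0, 0, 0, 1], [0, 0.97, -0.46, 0, 0, 0, 1], [0, 0.97, -0.46, 0, 0, 0, 1], [0, 0.97, -0.46, 0, 0, 0, 1], [0, 0.97, -0.46, 0, 0, 0, 1], [0, 0.97, -0.46, 0, 0, 0, 1], [0, 0.97, -0.46, 0, 0, 0, 1]]
  ]
}}

```text
clock: 11.1
tool_pos: [0.4988, 0.1976, 0.2318]
tcp_rot: [0.699, 0.095, 0.702, -0.096]
force: [0.8, 0.1, 0.7]
width: 0.0
```

>>> {"method": "carry_out", "body": {
  "targets": [
    [[0, 0.97, -0.46, 0, 0, 0, 1], [0, 0.97, -0.46, 0, 0, 0, 1], [0, 0, 0, 0, 0, 0, 1], [0, 0, 0, 0, 0, 0, 1]]
  ]
}}

```text
clock: 11.43
tool_pos: [0.4917, 0.2395, 0.2321]
tcp_rot: [0.7, 0.094, 0.702, -0.096]
force: [0.1, 0.1, 0.6]
width: -0.001
```

```bash
python3 -c "
from h import *
go(.494,.24,.11)
s=snapshot('wrist');C=cloud(s);cv2.imwrite('pics/w4.png',s['img'][:,:,::-1])
hsv=cv2.cvtColor(s['img'],cv2.COLOR_RGB2HSV);m=cv2.inRange(hsv,(105,130,80),(125,255,255));m[:,:200]=0;m[:,300:]=0
v,u=np.nonzero(m);print('blue',u.mean(),v.mean(),ray(s,u.mean(),v.mean(),.082))
"
```

```text
t 11.43 pos [0.4917 0.2395 0.2321] F [0.1 0.1 0.6] w -0.0
R [[-0.004, 0.266, 0.964], [-0.002, 0.964, -0.266], [-1.0, -0.003, -0.003]]
shift units [6.1  0.07 0.12]
blue 251.9527687296417 179.26628664495115 [0.49140503 0.24259806 0.082     ]
```

View pics/w4.png

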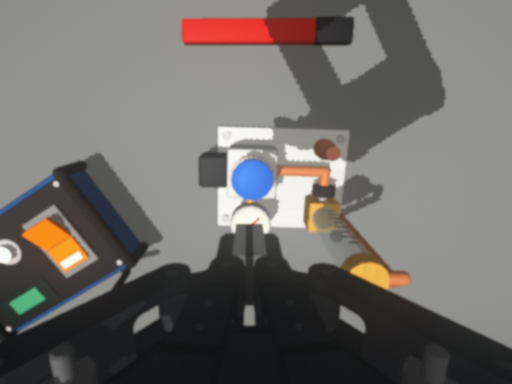

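The paddle's ON half is level at 56–57 mm and the OFF half is raised, so it is ON. The blue button lies at (252,179) ahead of the fingers. The tube cap at (367,275) is clear to the side. I descend.

>>> {"method": "carry_out", "body": {
  "targets": [
    [[0.8, 0.07, 0, 0, 0, 0, 1], [0.8, 0, 0, 0, 0, 0, 1], [0.8, 0, 0, 0, 0, 0, 1], [0.8, 0, 0, 0, 0, 0, 1], [0.8, 0, 0, 0, 0, 0, 1], [0.8, 0, 0, 0, 0, 0, 1], [0.7, 0, 0, 0, 0, 0, 1], [0.5, 0, 0, 0, 0, 0, 1]]
  ]
}}

```text
clock: 12.15
tool_pos: [0.4924, 0.239, 0.1119]
tcp_rot: [0.7, 0.095, 0.702, -0.097]
force: [0.1, 0.0, 0.8]
width: 0.001
```

>>> {"method": "carry_out", "body": {
  "targets": [
    [[0.1, 0, 0, 0, 0, 0, 1], [0, 0, 0, 0, 0, 0, 1], [0, 0, 0, 0, 0, 0, 1]]
  ]
}}

```text
clock: 12.4
tool_pos: [0.4938, 0.2403, 0.1129]
tcp_rot: [0.701, 0.096, 0.7, -0.096]
force: [0.9, 0.8, -0.1]
width: -0.003
```

>>> {"method": "carry_out", "body": {
  "targets": [
    [[0.2, 0, 0, 0, 0, 0, 1], [0.2, 0, 0, 0, 0, 0, 1], [0.15, 0, 0, 0, 0, 0, 1], [0.1, 0, 0, 0, 0, 0, 1], [0, 0, 0, 0, 0, 0, 1], [0, 0, 0, 0, 0, 0, 1]]
  ]
}}

```text
clock: 12.9
tool_pos: [0.4935, 0.2407, 0.0997]
tcp_rot: [0.701, 0.095, 0.701, -0.095]
force: [0.0, -0.1, 2.0]
width: -0.001
```

>>> {"method": "carry_out", "body": {
  "targets": [
    [[0.1, 0, 0, 0, 0, 0, 1], [0.1, 0, 0, 0, 0, 0, 1], [0, 0, 0, 0, 0, 0, 1], [0, 0, 0, 0, 0, 0, 1]]
  ]
}}

```text
clock: 13.23
tool_pos: [0.4936, 0.2407, 0.0957]
tcp_rot: [0.701, 0.096, 0.7, -0.095]
force: [-0.7, 0.4, 4.2]
width: -0.002
```

>>> {"method": "carry_out", "body": {
  "targets": [
    [[0.1, 0, 0, 0, 0, 0, 1], [0.05, 0, 0, 0, 0, 0, 1], [0, 0, 0, 0, 0, 0, 1], [0, 0, 0, 0, 0, 0, 1], [0, 0, 0, 0, 0, 0, 1], [0, 0, 0, 0, 0, 0, 1]]
  ]
}}

```text
clock: 13.73
tool_pos: [0.4936, 0.2407, 0.093]
tcp_rot: [0.701, 0.096, 0.7, -0.095]
force: [-1.6, -0.8, 7.1]
width: 0.006
```

>>> {"method": "carry_out", "body": {
  "targets": [
    [[0, 0, 0, 0, 0, 0, 1], [0, 0, 0, 0, 0, 0, 1], [0, 0, 0, 0, 0, 0, 1], [0, 0, 0, 0, 0, 0, 1], [0, 0, 0, 0, 0, 0, 1], [0, 0, 0, 0, 0, 0, 1]]
  ]
}}

```text
clock: 14.23
tool_pos: [0.4936, 0.2407, 0.093]
tcp_rot: [0.701, 0.096, 0.7, -0.095]
force: [-2.2, -0.8, 7.2]
width: 0.002
```

```bash
python3 -c "
from h import *
go(.494,.24,.093)
s=snapshot('top');cv2.imwrite('pics/end.png',cv2.resize(s['img'][:,:,::-1],(800,600)))
"
```

```text
t 14.23 pos [0.4936 0.2407 0.093 ] F [-2.2 -0.8  7.2] w 0.0
R [[0.001, 0.267, 0.964], [0.0, 0.964, -0.267], [-1.0, 0.0, 0.0]]
shift units [ 0.   -0.03  0.03]
```

View pics/end.png

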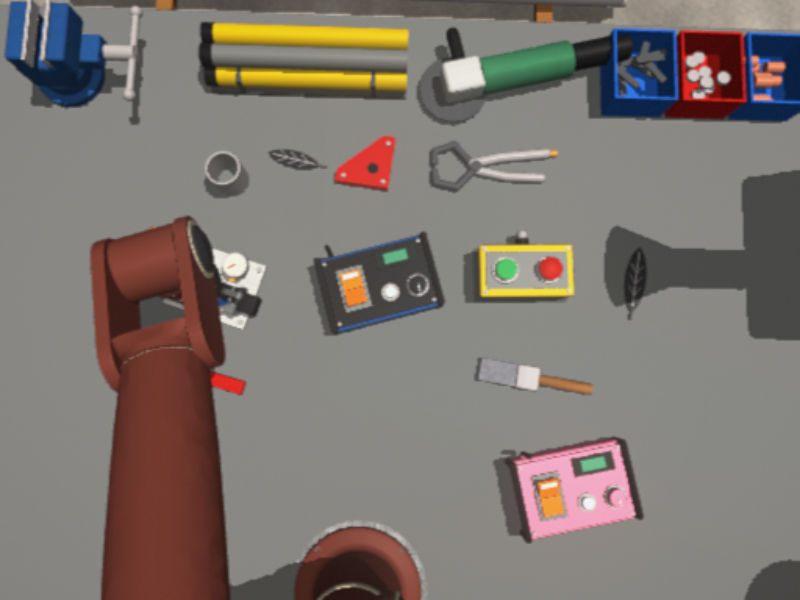

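The final top view shows the remote at (380,283) and the visible bystanders where they were. The arm is on the blue button with a steady 7 N. I hand in.

```bash
python3 -c "
from h import *
print(finish_job()); go(.494,.24,.093)"
```

```text
the job is handed in; nothing more can be done
None
the job is handed in; nothing more can be done
```

The job is handed in at about 14 s, well under the 58 s limit; no verdict was reported.

- **Green start button:** I pressed it to about 6 mm of travel at 5 N, then released it.
- **Orange paddle:** I rocked it to its stop, where it read 13 N with no further travel. A depth check afterwards showed the ON half level at 56–57 mm and the OFF end raised.
- **Blue purge button:** I pressed it about 7 mm and it was still held with a steady 7 N when I handed in.

In the last top view the remote had not shifted, and the bystanders in view were where they started. The arm hid the gas cup and most of the electrode case, so I could not check those two directly. I felt no unexpected contact, and no other check failed or disagreed.

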